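Nip up a loudspeaker's hanging eye with a bar

TASK

The steel hanging eye on top of the small loudspeaker is not screwed right down. Pick up the round alignment bar, slide its shank through the eye and use it as a lever to turn the eye clockwise (seen from above) until its shoulder seats and it goes firmly snug, but do not force it further, or the thread in the cabinet strips. Then draw the bar out without loosening the eye and lay it flat on the bench clear of the loudspeaker, leaving the other things where they are.

Things in the scene. Friction and masses are not known exactly. Their poses are not given: they have to be found in the camera images.
- speaker: small loudspeaker in a dark wooden cabinet, 120 x 150 x 150 mm (x, y, z), standing upright, fixed to the bench; origin at the centre of its underside, front with the cones to its -x, z up. The eye stands in the middle of its top, on a 33 mm black sealing washer 1.5 mm thick, whose upper face is 151.5 mm above the origin.
- eye: steel shoulder eye: 28 mm round shoulder, upright closed ring on it (33 mm outside, 14 mm thick along the bore). Origin on the screw's upright axis in the shoulder's underside; x along the bore (level, open at both ends), z up. Turns about z only, tightens clockwise from above, sinks 1.5 mm a turn. Starts at any heading, 0.4 to 1.1 rad short of the washer: a gap too small to see, found by feel.
- bore (a point): centre of the eye's bore, on the screw's axis, 26 mm above its underside. Bore 15 mm across, 14 mm long. Until seated the eye turns at 0.35 N m about its axis; then it stops dead. Firmly snug is 0.9 to 1.4 N m (9 to 14 N at 0.1 m from the axis); 1.8 N m strips it. A firm grip on the handle also twists the bar: count pull x distance plus that twist. When let go it stays.
- bar: round alignment bar lying on the bench, 190 mm long, about 140 g: flat-sided black handle 80 x 22 wide x 20 mm high, round steel shank 11 mm across, 110 mm long, its last 12 mm tapered to 6 mm. Origin under the middle of the handle; x along the bar to the tip (handle -40 to +40 mm, shank +40 to +150), z up, centre line 10 mm above the origin. Balances 22 mm from the origin towards the tip.
- bar_tip (a point): tip of the bar's shank, on its centre line, 150 mm from the origin. The shank has 2 mm play all round in the bore, so it swings about 0.25 rad in it before it bites.
- bar_grip (a point): point on the bar's centre line inside the handle, 15 mm from its middle towards the tip, 10 mm above the bench: a good place to grip across the 22 mm width.
- screw_dish: round steel dish of screws, 85 mm across, 18 mm high; origin at the centre of its underside. Leave alone.
- flux_tub: round flux tub with a black lid, 47 mm across, 29 mm high; origin at the centre of its underside. Leave alone.
- solvent_bottle: white round bottle, 65 mm across, 124 mm high; origin at the centre of its underside. Leave alone.

How it is judged:
By the outcome, as a careful person would: the job done as asked, in the order asked, and still so for the second after the job is handed in, with the robot touching nothing.
It also fails if it takes over 72 s, if anything falls off the work surface, if the arm or the gripper's body presses on something with over 40 N, if the wrist force passes 120 N, or if a joint passes its speed limit or range.

ROBOT

A 7-joint arm with a two-finger parallel gripper is mounted at the origin on a cart in front of the work surface, level with it; the furniture and walls round the work are solid. World frame = base frame: x ahead of the robot, y to its left, z up, the work surface at z = 0. Lengths are in m, angles in rad, forces in N, time in s.
With the tool pointing down it reaches from about 0.4 to 0.875 m from the base axis. Payload 19.3 kg.
Tool frame: the origin (TCP) lies midway between the tips of the shut fingers; the grasp point (between the pads) lies bot.tcp_to_grasp behind it (bot.tcp_to_grasp is the distance from the TCP to the grasp point, in m); z points along the fingers, y is the line along which they close (so a half turn about z gives the same grasp; the last joint's range is limited). The gripper opens to 85 mm and grips with 20 to 120 N. Pads are 22 mm wide; open, the fingers measure 114 mm over their backs; the gripper's body (76 mm by 85 mm) begins 54 mm behind the grasp point. The pads swing forward as they close: fully open they stand 13 mm farther back than shut.
Start: joints at [-0.07, 0.521, -0.036, 1.599, 0.021, 1.021, -0.113], TCP at [0.625, -0, 0.231] pointing down, gripper open.
Joint ranges: [-2.91, 2.91], [-0.3, 2.13], [-1.5, 1.42], [0.17, 2.43], [-1.26, 4.41], [0.16, 1.93], [-2.52, 2.52]. Speed limits (rad/s): [1.89, 1.89, 2.39, 2.39, 3.01, 3.01, 3.01].

INTERFACE

Orientations are given as [roll, pitch, yaw] about the fixed x, y, z axes, in that order (R = Rz(yaw) Ry(pitch) Rx(roll)).
In Python, from workcell import observe, imaging, bot gives the robot as it stands.
- The arm moves only by the tool send_rows, never from a script. Its argument "plan" is text: rows parted by semicolons, each of 7 numbers parted by spaces: the shift along the tool's x, y, z in m, then the turn, a rotation vector about the tool's x, y, z in degrees, then the finger opening in m, from 0 to 0.0854. In form: dx dy dz rx ry rz claw; .... A call has 1 to 10 rows; each row is the pose to reach, as a shift and turn from the pose commanded when the call began, along the tool's axes at that moment; what a row does not reach only later rows make up. A row lasts 1/12 s, in which the tool goes at most 41.7 mm and 7.16 degrees, less where a joint would pass 70% of its speed; a pose out of reach is approached as far as the arm can. A call with a gripper value outside its range is refused whole. The fingers move at their own pace and stop on an object; "grip_force" is the grip in N (left out, the last holds). Time passes only in rows, so rows that repeat a pose let the fingers close. It gives the time, the measured TCP pose, the force, the opening and the grip force at its end, in the units of the state.
- observe(): the state, without advancing time (a new reading comes with each control period).
- imaging.grab_frame(name): name is "scene" or "side" or "wrist"; returns a dict with "color" (400x640x3 uint8, red, green, blue), "fx", "fy", "cx", "cy" (pixels), "dist_coeffs" ([k1, k2, p1, p2, k3] as OpenCV has them; the pictures are not rectified), "eye" and "orientation" of the camera in the world; the wrist camera has in their place "tool_from_camera" (4x4, takes a point from camera to tool coordinates, whose origin is the TCP and whose axes are the flange's). Camera axes: x right, y down, z forward; pixel columns grow to the right and rows downward; lengths in m; the calibration is good to about 2 mm. A picture is of the moment at which its call begins: read the wrist's pose just before it. There is no depth.
- bot.job_done(): hands the job in; it is judged then, once.
The state is a dict: "clock": time; "qpos": joint angles; "qd": joint speeds; "joint_efforts": joint torques, N m; "position": TCP position; "tool_rot": TCP orientation; "force": force on the tool from outside, world axes, zero at the start; "moment": the same for the moment, N m; "grip_width": finger opening in m; "finger_force": force on a finger pad.
Only numpy, scipy, OpenCV 4.12 (cv2) and the standard library are available. Lean on these libraries where they do the work, as an engineer would, in place of code of your own. Each camera call takes 0.05 s, during which the arm holds its last target. There are 200 camera calls.

## Working session

There is one attempt and no reset: what is moved stays moved. The work goes in short steps, Python scripts to look and compute and a tool call to move; the robot and the scene stay as the last step left them, time stands still between calls to the robot, and variables do not carry over. Pictures are saved under pics/ and viewed, at most 10 in all, crops included, and the job is handed in when it is done.

Besides the shell and the picture viewer there is one more tool, called after "Request:" as name(argument=value, ...) on one line, values as JSON. send_rows: Moves the arm, as the interface text tells. Its arguments: {"type":"object","properties":{"plan":{"type":"string"},"grip_force":{"type":"number"}},"required":["plan"]}

```bash
ls; mkdir -p pics; python3 - <<'E'
from workcell import observe, imaging, bot
import cv2
s=observe();print(s, bot.tcp_to_grasp)
for n in("scene","side"):
    f=imaging.grab_frame(n);cv2.imwrite(f"pics/{n}0.png",f["color"][:,:,::-1])
    print(n,{k:v for k,v in f.items() if k!="color"})
E
```

```text
pics
{'clock': 0.0, 'qpos': array([-0.07018728,  0.52200449, -0.03632764,  1.60002747,  0.02122372,
        1.02107871, -0.11281643]), 'qd': array([-8.24096398e-04, -6.92581251e-04, -2.47875580e-04, -6.97492091e-05,
        2.44792471e-04,  2.01315612e-04, -1.43538780e-03]), 'joint_efforts': array([-4.24098413e-03, -9.27110124e+01,  1.97758444e+00, -3.69928443e+01,
        1.76317629e-02,  8.19846697e-03, -6.58496788e-05]), 'position': array([ 6.24657125e-01, -5.18742086e-05,  2.30724695e-01]), 'tool_rot': array([-3.14046479e+00,  1.00902072e-04,  1.57077023e+00]), 'force': array([0.50765599, 0.42080691, 0.04888954]), 'moment': array([-0.01442742,  0.00142253,  0.00697156]), 'finger_force': 0.0, 'grip_width': 0.0851517924752174} 0.0187
scene {'fx': 513.3600605762724, 'fy': 513.3600605762724, 'cx': 316.0912223417428, 'cy': 208.80520318236307, 'dist_coeffs': array([-0.0528631,  0.       ,  0.       ,  0.       ,  0.       ]), 'eye': array([ 0.02185529, -0.68467462,  1.41102559]), 'orientation': array([-2.60186558,  0.01490897, -0.82618222])}
side {'fx': 482.7047458296261, 'fy': 482.7047458296261, 'cx': 320.63653603695366, 'cy': 194.96633333834262, 'dist_coeffs': array([-0.09551937,  0.        ,  0.        ,  0.        ,  0.        ]), 'eye': array([ 0.03291316, -0.85969836,  0.78531257]), 'orientation': array([-2.18168383e+00, -8.75044002e-04, -6.56498574e-01])}
```

View pics/scene0.png

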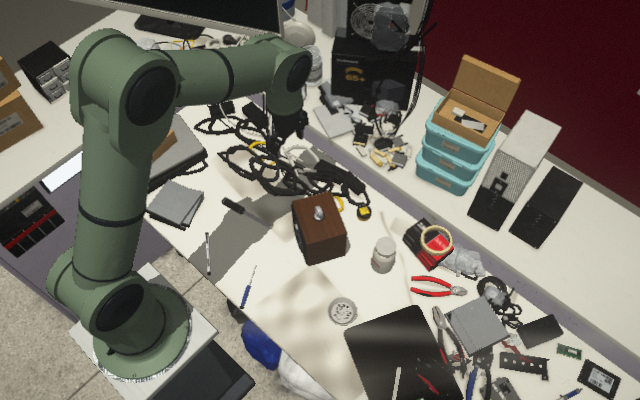

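View pics/side0.png

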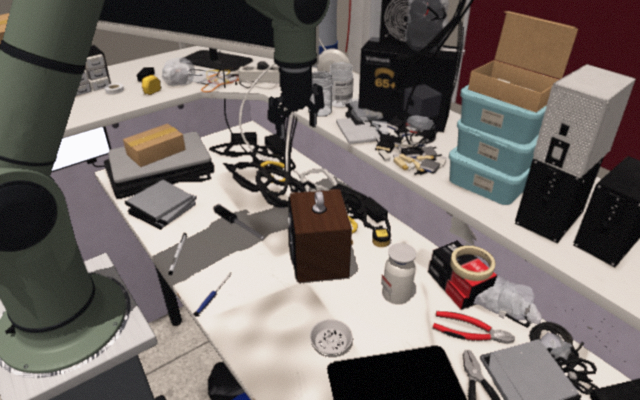

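The speaker is at about (320,228) in the scene view, with the eye at (319,213). The black bar handle is at about (233,206), its shank running right and down. The dish is at (343,311) and the bottle at (384,254). I'll enlarge the scene and side crops.

```bash
cat > h.py <<'E'
import numpy as np, cv2
from scipy.spatial.transform import Rotation as R
from workcell import observe, imaging, bot
def cam(f, s=None):
    K=np.array([[f["fx"],0,f["cx"]],[0,f["fy"],f["cy"]],[0,0,1]])
    if "eye" in f: M=R.from_euler("xyz",f["orientation"]).as_matrix(); e=np.array(f["eye"])
    else:
        T=np.eye(4);T[:3,:3]=R.from_euler("xyz",s["tool_rot"]).as_matrix();T[:3,3]=s["position"]
        T=T@np.array(f["tool_from_camera"]); M=T[:3,:3];e=T[:3,3]
    return K,np.array(f["dist_coeffs"]),M,e
def ray(c,uv):
    K,d,M,e=c
    p=cv2.undistortPoints(np.array([[uv]],float),K,d)[0,0]
    v=M@np.array([p[0],p[1],1]);return e,v/np.linalg.norm(v)
def onz(c,uv,z):
    e,v=ray(c,uv);return e+v*(z-e[2])/v[2]
def tri(rs):
    A=sum(np.eye(3)-np.outer(v,v) for e,v in rs);b=sum((np.eye(3)-np.outer(v,v))@e for e,v in rs)
    return np.linalg.solve(A,b)
def proj(c,P):
    K,d,M,e=c
    return cv2.projectPoints(np.atleast_2d(P).astype(float),cv2.Rodrigues(M.T)[0],-M.T@e,K,d)[0][:,0]
def crop(img,x0,y0,w,h,k,name):
    cv2.imwrite(name,cv2.resize(img[y0:y0+h,x0:x0+w,::-1],None,fx=k,fy=k,interpolation=cv2.INTER_CUBIC))
E
python3 - <<'E'
from h import *
f=imaging.grab_frame("scene");g=imaging.grab_frame("side")
a=cv2.resize(f["color"][180:280,205:365],None,fx=5,fy=5,interpolation=2)[:,:,::-1]
crop(f["color"],210,185,150,85,5,"pics/a.png")
a=cv2.imread("pics/a.png"); 
crop(f["color"],210,180,160,60,5,"pics/a.png");crop(g["color"],205,180,160,60,5,"pics/b.png")
cv2.imwrite("pics/ab.png",np.vstack([cv2.imread("pics/a.png"),cv2.imread("pics/b.png")]))
E
```

```text
(no output)
```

View pics/ab.png

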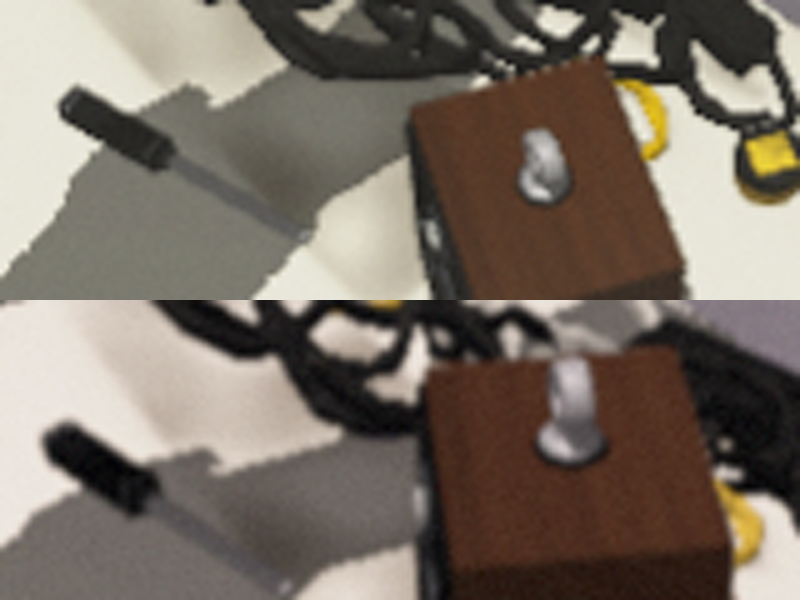

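Scene crop: handle (72,103)–(160,155), tip (305,237), shoulder (545,182), cabinet corners (410,115), (603,60), (685,270). In the side crop the tip is at (288,588) and the shoulder at (572,440).

```bash
python3 - <<'E'
from h import *
f=imaging.grab_frame("scene");g=imaging.grab_frame("side");C=cam(f);D=cam(g)
A=lambda x,y:(210+x/5,180+y/5); B=lambda x,y:(205+x/5,180+(y-300)/5)
for n,a,b,z in [("hback",A(75,103),B(62,440),.012),("hfront",A(160,153),B(145,490),.012),("tip",A(305,237),B(288,588),.01),
 ("c1",A(410,115),B(425,362),.15),("c2",A(603,60),B(680,348),.15),("c3",A(685,270),B(727,545),.15),("shoulder",A(545,186),B(572,445),.153),("ringtop",A(541,130),B(572,358),.194)]:
  print(n,onz(C,a,z).round(4),onz(D,b,z).round(4),tri([ray(C,a),ray(D,b)]).round(4))
for n,a,z in[("dish",(343,311),.01),("bottle",(384,242),.12),("tub?",(364,212),.03)]: print(n,onz(C,a,z).round(3))
E
```

```text
hback [0.4497 0.1373 0.012 ] [0.449  0.1359 0.012 ] [0.4502 0.1385 0.01  ]
hfront [0.4609 0.069  0.012 ] [0.4631 0.0697 0.012 ] [0.4613 0.0678 0.0137]
tip [ 0.4808 -0.042   0.01  ] [ 0.4816 -0.0416  0.01  ] [ 0.4808 -0.0425  0.0109]
c1 [ 0.5324 -0.0941  0.15  ] [ 0.5372 -0.09    0.15  ] [ 0.5308 -0.0976  0.1566]
c2 [ 0.6352 -0.1515  0.15  ] [ 0.6381 -0.153   0.15  ] [ 0.6367 -0.1522  0.1498]
c3 [ 0.5623 -0.2779  0.15  ] [ 0.5608 -0.2773  0.15  ] [ 0.5617 -0.2775  0.1499]
shoulder [ 0.5486 -0.185   0.153 ] [ 0.5496 -0.1856  0.153 ] [ 0.5492 -0.1851  0.1528]
ringtop [ 0.5563 -0.1754  0.194 ] [ 0.5543 -0.1794  0.194 ] [ 0.5589 -0.1732  0.1887]
dish [ 0.427 -0.387  0.01 ]
bottle [ 0.626 -0.362  0.12 ]
tub? [ 0.708 -0.228  0.03 ]
```

```bash
python3 - <<'E'
from h import *
s=observe();f=imaging.grab_frame("wrist");c=cam(f,s);print(f["tool_from_camera"].round(3),f["fx"],f["dist_coeffs"])
P=[[.5485,-.185,.1775],[.458,.088,.01],[.481,-.042,.01]]
print(proj(c,P))
for p in([.57,-.1,.33],[.55,-.05,.35],[.52,-.1,.38],[.46,.08,.25]):
  t=dict(s);t["position"]=np.array(p);print(p,proj(cam(f,t),P).round())
crop(f["color"],0,0,640,400,1,"pics/w0.png")
E
```

```text
[[-0.    -0.962 -0.275  0.069]
 [ 1.    -0.    -0.     0.001]
 [ 0.    -0.275  0.962 -0.143]
 [ 0.     0.     0.     1.   ]] 348.91425763721793 [-0.04940751  0.          0.          0.          0.        ]
[[224.80187558 449.23243727]
 [159.05032394  83.74134677]
 [193.97135203 207.24853942]]
[0.57, -0.1, 0.33] [[302. 272.]
 [232.   1.]
 [256. 111.]]
[0.55, -0.05, 0.35] [[323. 307.]
 [254.  47.]
 [275. 148.]]
[0.52, -0.1, 0.38] [[351. 251.]
 [279.  11.]
 [298. 110.]]
[0.46, 0.08, 0.25] [[423. 494.]
 [323. 159.]
 [342. 266.]]
```

Request:
send_rows(plan="-0.025 -0.035 -0.037 0 0 0 0.085; -0.047 -0.07 -0.073 0 0 0 0.085; -0.07 -0.105 -0.11 0 0 0 0.085; -0.07 -0.105 -0.11 0 0 0 0.085; -0.07 -0.105 -0.11 0 0 0 0.085; -0.07 -0.105 -0.11 0 0 0 0.085; -0.07 -0.105 -0.11 0 0 0 0.085; -0.07 -0.105 -0.11 0 0 0 0.085")

```text
clock: 1.02
position: [0.5202, -0.0693, 0.3403]
tool_rot: [-3.14, -0.0, 1.572]
force: [0.6, -0.4, -0.5]
grip_width: 0.0847
finger_force: 0.0
```

```bash
python3 - <<'E'
from h import *
s=observe();f=imaging.grab_frame("wrist");c=cam(f,s);np.save("w1.npy",f["color"])
print(s["position"],s["tool_rot"],s["clock"],np.abs(s["qd"]).max())
u=proj(c,[[.5485,-.185,.1775],[.458,.088,.01],[.481,-.042,.01]]);print(u)
x,y=u[0].astype(int)
a=f["color"][:,:,::-1][y-45:y+55,x-50:x+50];a=cv2.resize(a,(600,600),interpolation=2)[:400]
print(x-50,y-45)
cv2.imwrite("pics/eye.png",cv2.resize(f["color"][y-45:y+55,x-50:x+50,::-1],(600,600),interpolation=2))
E
```

```text
[ 0.52022778 -0.06927612  0.34029876] [-3.14019330e+00 -3.23019761e-04  1.57182325e+00] 1.0167 0.007688424501308751
[[353.20930194 295.54599611]
 [275.60976134  29.70215627]
 [295.94715688 134.20173026]]
303 250
```

View pics/eye.png

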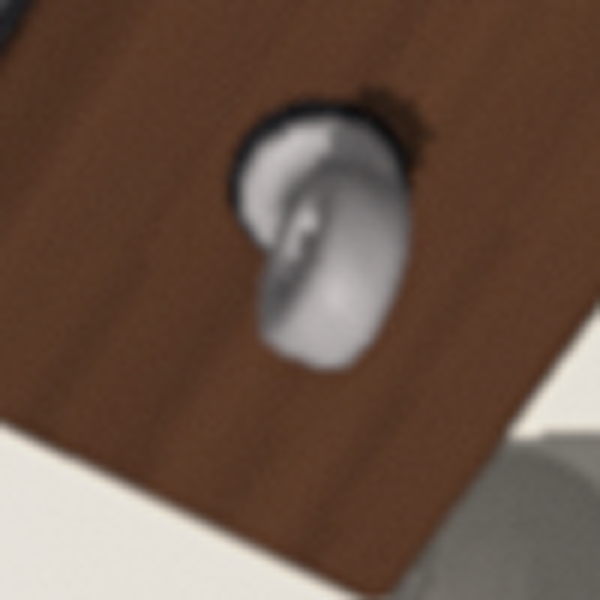

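The crop shows the eye with its bore opening towards the left, and the ring leaning to (330,360) in perspective. I'll fit heading and position by silhouette over all three views.

```bash
cat > fit.py <<'E'
from h import *
s=observe();views=[]
for n in("wrist","scene","side"):
    f=imaging.grab_frame(n);c=cam(f,s);u=proj(c,[[.5485,-.185,.17]])[0].astype(int)
    x0,y0=u-35;a=f["color"][y0:y0+70,x0:x0+70]
    a=cv2.resize(a,None,fx=4,fy=4,interpolation=2)
    h=cv2.cvtColor(a,cv2.COLOR_RGB2HSV);m=((h[...,1]<75)&(h[...,2]>70)).astype(np.uint8)
    k,l,st,ce=cv2.connectedComponentsWithStats(m)
    g=proj(c,[[.5485,-.185,.178]])[0];d=4*(g-[x0,y0])
    i=min(range(1,k),key=lambda i:np.linalg.norm(ce[i]-d)+1e3*(st[i,4]<200));m=(l==i)
    print(n,st[i],ce[i],d);views.append((n,c,x0,y0,m,a))
t=np.linspace(0,2*np.pi,40)
def hull(c,x0,y0,P,im):
    q=(proj(c,P)-[x0,y0]+.5)*4-.5
    cv2.fillConvexPoly(im,cv2.convexHull(np.round(q).astype(np.int32)),1)
def model(v,x,y,th,hsh,kind):
    n,c,x0,y0,m,a=v;im=np.zeros(m.shape,np.uint8)
    sh=np.array([[14*np.cos(k),14*np.sin(k),z] for k in t for z in(0,hsh)])/1e3
    if kind=="cyl": r=np.array([[b,16.5*np.cos(k),26+16.5*np.sin(k)] for k in t for b in(-7,7)])/1e3
    else: r=np.array([[7*np.sin(w),(12+4.5*np.cos(w))*np.cos(k),26+(12+4.5*np.cos(w))*np.sin(k)] for k in t for w in t[::3]])/1e3
    Z=R.from_euler("z",th).as_matrix();o=np.array([x,y,.1517])
    for P in(sh,r):hull(c,x0,y0,P@Z.T+o,im)
    return im>0
from scipy.optimize import minimize
E
cat >> fit.py <<'E'
def iou(v,*p):
    M=model(v,*p);return (M&v[4]).sum()/(M|v[4]).sum()
for kind in("cyl","tor"):
  for vs in(views,views[:1],views[1:]):
    best=max(((np.mean([iou(v,.5485,-.185,th,.008,kind) for v in vs]),th) for th in np.arange(-1.57,1.57,.1)))
    r=min((minimize(lambda p:-np.mean([iou(v,.5485+p[0]/100,-.185+p[1]/100,p[2],.008,kind) for v in vs]),[0,0,best[1]+d],method="Nelder-Mead",options=dict(initial_simplex=[[0,0,best[1]+d],[.3,0,best[1]+d],[0,.3,best[1]+d],[0,0,best[1]+d+.15]])) for d in(0,-.2,.2)),key=lambda r:r.fun)
    print(kind,len(vs),r.fun.round(3),(.5485+r.x[0]/100).round(4),(-.185+r.x[1]/100).round(4),r.x[2].round(3))
    if len(vs)==3: keep=r.x
    if kind=="tor" and len(vs)==3:
      o=[]
      for v in views:
        b=v[5][:,:,::-1].copy();M=model(v,.5485+keep[0]/100,-.185+keep[1]/100,keep[2],.008,kind).astype(np.uint8)
        for mm,col in((M,(0,255,0)),(v[4].astype(np.uint8),(0,0,255))):
          cv2.drawContours(b,cv2.findContours(mm,0,2)[0],-1,col,1)
        o.append(b)
      cv2.imwrite("pics/fit.png",cv2.resize(np.hstack(o),(798,266)))
E
python3 fit.py
```

```text
wrist [  102    54   117   170 14917] [160.17382852 135.64905812] [145.21289468 159.51315237]
scene [ 121  107   41   59 1823] [141.44541964 137.11025782] [143.6294713  134.94903271]
side [   29     0   251   182 22904] [160.29235068  55.66132553] [143.30024022 131.11877458]
cyl 3 -0.619 0.5519 -0.1802 -0.427
cyl 1 -0.948 0.5529 -0.1831 -0.353
cyl 2 -0.522 0.5514 -0.1797 -0.415
tor 3 -0.604 0.5522 -0.1806 -0.362
tor 1 -0.816 0.5525 -0.1833 0.74
tor 2 -0.528 0.5519 -0.1792 -0.311
```

View pics/fit.png

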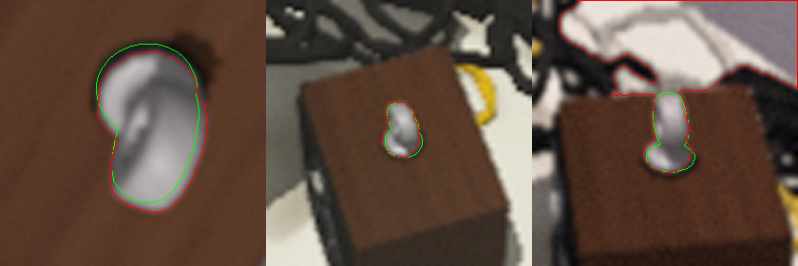

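The wrist silhouette fits well with the cylinder model (0.948): bore axis heading about -0.35 rad, centre about (0.551,-0.184). Next I'll move above the bar for a closer look.

Request:
send_rows(plan="0.03 -0.012 0.03 0 0 -3 0.085; 0.06 -0.024 0.06 0 0 -6 0.085; 0.09 -0.036 0.09 0 0 -9 0.085; 0.12 -0.048 0.12 0 0 -10 0.085; 0.154 -0.06 0.15 0 0 -10 0.085; 0.154 -0.06 0.19 0 0 -10 0.06; 0.154 -0.06 0.19 0 0 -10 0.06; 0.154 -0.06 0.19 0 0 -10 0.06; 0.154 -0.06 0.19 0 0 -10 0.06")

```text
clock: 1.97
position: [0.4605, 0.0834, 0.1518]
tool_rot: [-3.141, 0.0, 1.745]
force: [1.3, -0.9, 0.9]
grip_width: 0.0599
finger_force: 0.0
```

```bash
python3 - <<'E'
from h import *
s=observe();f=imaging.grab_frame("wrist");c=cam(f,s)
print(s["position"],s["tool_rot"],s["clock"],s["qpos"].round(2))
P=np.array([[.455,.104,.02],[.458,.088,.01],[.481,-.042,.01]]);u=proj(c,P);print(u)
cv2.imwrite("pics/bar.png",cv2.resize(f["color"][:,160:480,::-1],None,fx=1.5,fy=1.5,interpolation=2))
E
```

```text
[0.46051957 0.08342787 0.1517769 ] [-3.14097544e+00  3.72935959e-04  1.74482906e+00] 1.9667 [-0.2   0.4  -0.13  2.07  0.08  0.68 -0.21]
[[322.28908264 163.90192084]
 [322.66765747 181.11061644]
 [323.14943275 317.66636382]]
```

View pics/bar.png

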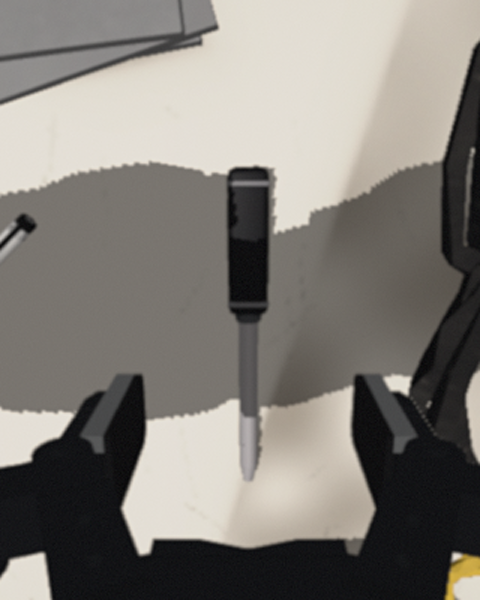

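The bar is nearly vertical in the crop: back of handle top at about (248,176), front about (248,308), tip (248,479).

```bash
python3 - <<'E'
from h import *
s=observe();f=imaging.grab_frame("wrist");c=cam(f,s)
T=lambda x,y:(160+x/1.5,y/1.5)
b=onz(c,T(248,176),.02);q=onz(c,T(248,308),.02);t=onz(c,T(248,479),.01);print(b,q,t)
d=(t-b)[:2];yaw=np.arctan2(d[1],d[0]);u=d/np.linalg.norm(d);print(yaw,np.linalg.norm(d), t[:2]-.135*u, b[:2]+.055*u)
E
```

```text
[0.451948   0.13997236 0.02      ] [0.46414564 0.07017955 0.02      ] [ 0.48412267 -0.04406499  0.01      ]
-1.397718665680281 0.1868286770892784 [0.46087366 0.08891803] [0.46141981 0.08579409]
```

Request:
send_rows(plan="0.004 0.001 0.035 0 0 0 0.06; 0.004 0.001 0.07 0 0 0 0.05; 0.004 0.001 0.105 0 0 0 0.05; 0.004 0.001 0.135 0 0 0 0.05; 0.004 0.001 0.148 0 0 0 0.05; 0.004 0.001 0.148 0 0 0 0.05; 0.004 0.001 0.148 0 0 0 0.015; 0.004 0.001 0.148 0 0 0 0.015; 0.004 0.001 0.148 0 0 0 0.015; 0.004 0.001 0.148 0 0 0 0.015", grip_force=70)

```text
clock: 2.9
position: [0.4616, 0.088, 0.0053]
tool_rot: [3.139, 0.0, 1.745]
force: [-0.7, -1.8, 10.9]
grip_width: 0.02
finger_force: 68.5
```

Request:
send_rows(plan="0 0 0 0 0 0 0.015; 0 0 0 0 0 0 0.015; 0 0 -0.01 0 0 0 0.015; 0 0 -0.03 0 0 0 0.015; 0 0 -0.06 0 0 0 0.015; 0 0 -0.1 0 0 0 0.015; 0 0 -0.14 0 0 0 0.015; 0 0 -0.17 0 0 0 0.015; 0 0 -0.17 0 0 0 0.015; 0 0 -0.17 0 0 0 0.015")

```text
clock: 3.73
position: [0.4612, 0.0881, 0.1763]
tool_rot: [3.136, -0.0, 1.745]
force: [-0.2, 0.4, -2.1]
grip_width: 0.02
finger_force: 69.5
```

```bash
python3 - <<'E'
from h import *
s=observe();f=imaging.grab_frame("wrist");c=cam(f,s);g=imaging.grab_frame("side");D=cam(g)
print(s)
Rm=R.from_euler("xyz",s["tool_rot"]).as_matrix();print(Rm.round(3))
cv2.imwrite("pics/held.png",np.hstack([cv2.resize(f["color"][100:400,180:460,::-1],(400,428)),cv2.resize(g["color"][120:270,190:330,::-1],(400,428),interpolation=2)]))
E
```

```text
{'clock': 3.7333, 'qpos': array([-0.19895526,  0.35553265, -0.1449771 ,  2.05154022,  0.07590614,
        0.73417575, -0.21712529]), 'qd': array([-0.00953671,  0.05986991,  0.00392505,  0.03185904,  0.00534666,
       -0.02912791, -0.0049248 ]), 'joint_efforts': array([  0.26159752, -73.80899906,  -0.21197118, -31.75284863,
        -0.13089195,   0.70741329,   0.14133966]), 'position': array([0.46124422, 0.08810291, 0.17628022]), 'tool_rot': array([ 3.13637757e+00, -3.20762273e-04,  1.74478951e+00]), 'force': array([-0.18379472,  0.43891528, -2.12461273]), 'moment': array([-0.01572691,  0.02203817, -0.04513008]), 'finger_force': 69.4827926158905, 'grip_width': 0.01998769762295479}
[[-0.173  0.985  0.005]
 [ 0.985  0.173  0.001]
 [ 0.     0.005 -1.   ]]
```

View pics/held.png

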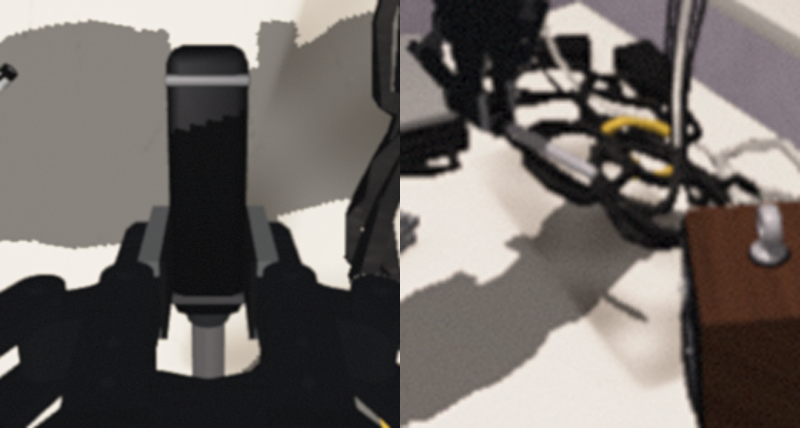

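Request:
send_rows(plan="-0.02 -0.01 -0.015 0 0 -6 0.015; -0.04 -0.02 -0.015 0 0 -12 0.015; -0.06 -0.03 -0.015 0 0 -18 0.015; -0.08 -0.04 -0.015 0 0 -24 0.015; -0.1 -0.05 -0.015 0 0 -30 0.015; -0.12 -0.06 -0.015 0 0 -36 0.015; -0.14 -0.07 -0.015 0 0 -42 0.015; -0.16 -0.08 -0.015 0 0 -48 0.015; -0.18 -0.09 -0.015 0 0 -54 0.015; -0.2 -0.101 -0.015 0 0 -60 0.015")

```text
clock: 4.67
position: [0.3945, -0.1272, 0.1875]
tool_rot: [-3.142, -0.002, 2.798]
force: [0.9, -0.0, -0.7]
grip_width: 0.0202
finger_force: 69.3
```

Request:
send_rows(plan="0 0 0.005 0 0 0 0.015; 0 0 0.01 0 0 0 0.015; 0 0 0.01 0 0 0 0.015; 0 0 0.01 0 0 0 0.015; 0 0 0.01 0 0 0 0.015")

```text
clock: 5.08
position: [0.3957, -0.1256, 0.1781]
tool_rot: [3.141, -0.001, 2.793]
force: [-0.1, 0.2, -1.4]
grip_width: 0.0203
finger_force: 69.4
```

```bash
python3 - <<'E'
from h import *
s=observe();f=imaging.grab_frame("scene");c=cam(f);g=imaging.grab_frame("side");D=cam(g)
print(s["position"],s["tool_rot"],s["qpos"].round(2),s["force"])
p=s["position"];Rm=R.from_euler("xyz",s["tool_rot"]).as_matrix();u=-Rm[:,0]
tip=p+.135*u+[0,0,.0047];print("tip",tip,np.arctan2(u[1],u[0]))
print((proj(c,[tip,[.551,-.184,.1777]])-[280,180])*6.5,(proj(D,[tip,[.551,-.184,.1777]])-[260,160])*6.5)
cv2.imwrite("pics/ins.png",np.hstack([cv2.resize(f["color"][180:240,280:340,::-1],(390,390),interpolation=2),cv2.resize(g["color"][160:220,260:320+20,::-1][:, :60+20],(520,390),interpolation=2)[:, :400]]))
E
```

```text
[ 0.39571045 -0.12556698  0.17812589] [ 3.14143485e+00 -5.95183663e-04  2.79296224e+00] [ 0.4   0.28 -0.28  2.17  0.12  0.71  1.26] [-0.07773503  0.17228952 -1.41018146]
tip [ 0.52258903 -0.17168445  0.18274554] -0.34863041459821587
[[188.66923743 227.91168221]
 [255.1222314  208.07847959]] [[295.60313857 256.09503359]
 [386.49483595 255.25793045]]
```

View pics/ins.png

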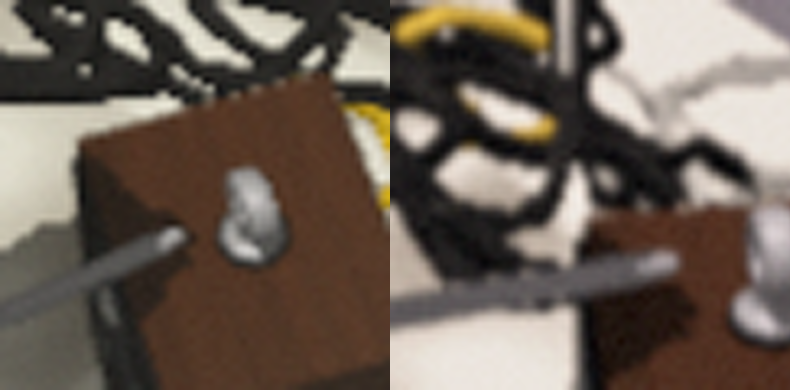

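```bash
python3 - <<'E'
from h import *
f=imaging.grab_frame("scene");c=cam(f);g=imaging.grab_frame("side");D=cam(g)
q=lambda x,y,x0,y0:((x+.5)/6.5+x0-.5,(y+.5)/6.5+y0-.5)
def t(a,b):
  r=[ray(c,q(*a,280,180)),ray(D,q(*b,260,160))];return tri(r),[onz(c,q(*a,280,180),z) for z in(.178,.183)],[onz(D,q(*b,260,160),z) for z in(.178,.183)]
print(t((185,236),(287,258)))
# eye: model silhouette extents for the fitted ring, headed -.35, for comparison to picture
th=-.35;k=np.linspace(0,6.28,60)
for X in([.551,-.184],[.5485,-.185],[.553,-.183]):
  Z=R.from_euler("z",th).as_matrix()
  ring=np.array([[b,16.5*np.cos(a),26+16.5*np.sin(a)] for a in k for b in(-7,7)])/1e3@Z.T+[*X,.1517]
  sh=np.array([[14*np.cos(a),14*np.sin(a),0] for a in k])/1e3+[*X,.1517]
  for C,o in((c,(280,180)),(D,(260,160))):
    for P in(ring,sh):
      u=(proj(C,P)-o+.5)*6.5-.5;print(X,u.min(0).round(),u.max(0).round())
E
```

```text
(array([ 0.51740765, -0.1727523 ,  0.1859778 ]), [array([ 0.52075207, -0.16947134,  0.178     ]), array([ 0.51872901, -0.17156052,  0.183     ])], [array([ 0.52373102, -0.16356906,  0.178     ]), array([ 0.51969012, -0.16930029,  0.183     ])])
[0.551, -0.184] [226. 169.] [290. 253.]
[0.551, -0.184] [226. 213.] [291. 269.]
[0.551, -0.184] [355. 206.] [424. 310.]
[0.551, -0.184] [348. 296.] [431. 346.]
[0.5485, -0.185] [224. 174.] [288. 258.]
[0.5485, -0.185] [224. 218.] [288. 274.]
[0.5485, -0.185] [351. 210.] [420. 315.]
[0.5485, -0.185] [344. 300.] [427. 350.]
[0.553, -0.183] [227. 165.] [292. 248.]
[0.553, -0.183] [228. 209.] [292. 265.]
[0.553, -0.183] [358. 202.] [427. 307.]
[0.553, -0.183] [351. 293.] [433. 342.]
```

Request:
send_rows(plan="0 -0.001 0.003 0 0 0 0.015; 0 -0.001 0.0055 0 0 0 0.015; 0 -0.001 0.0055 0 0 0 0.015; -0.008 -0.001 0.0055 0 0 0 0.015; -0.015 -0.001 0.0055 0 0 0 0.015; -0.02 -0.001 0.0055 0 0 0 0.015; -0.025 -0.001 0.0055 0 0 0 0.015; -0.028 -0.001 0.0055 0 0 0 0.015; -0.028 -0.001 0.0055 0 0 0 0.015")

```text
clock: 6.03
position: [0.4221, -0.1371, 0.1727]
tool_rot: [3.141, 0.0, 2.792]
force: [-0.2, 0.0, -1.0]
grip_width: 0.0202
finger_force: 69.4
```

```bash
python3 - <<'E'
from h import *
s=observe();f=imaging.grab_frame("scene");g=imaging.grab_frame("side")
print(s["position"],s["tool_rot"],s["force"],s["moment"])
cv2.imwrite("pics/ins2.png",np.hstack([cv2.resize(f["color"][180:240,280:340,::-1],(390,390),interpolation=2),cv2.resize(g["color"][160:220,275:335,::-1],(390,390),interpolation=2)]))
E
```

```text
[ 0.42213773 -0.13711611  0.17271766] [3.14144145e+00 1.32404685e-04 2.79232719e+00] [-0.22641355  0.02080181 -0.9925968 ] [ 0.02947647  0.03721024 -0.06060395]
```

View pics/ins2.png

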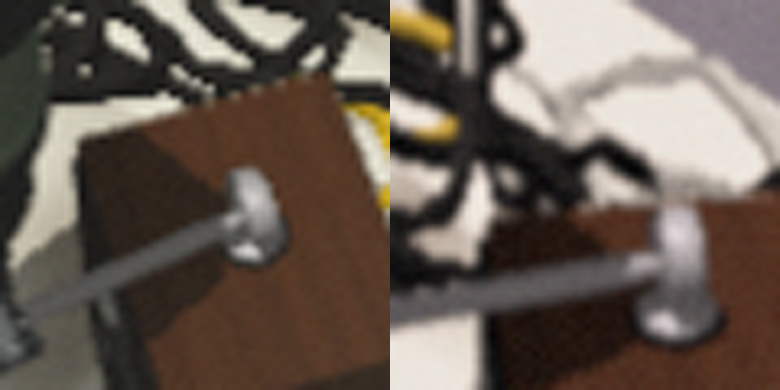

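The tip is entering the bore without contact force (left view around (228,228), right view around (655,265)). Continuing the insertion.

Request:
send_rows(plan="-0.005 0 0 0 0 0 0.015; -0.01 0 0 0 0 0 0.015; -0.014 0 0 0 0 0 0.015; -0.014 0 0 0 0 0 0.015")

```text
clock: 6.47
position: [0.4355, -0.1417, 0.1728]
tool_rot: [3.141, 0.0, 2.793]
force: [-1.2, 2.8, -1.0]
grip_width: 0.02
finger_force: 69.5
```

Request:
send_rows(plan="-0.006 0 0 0 0 0 0.015; -0.012 0 0 0 0 0 0.015; -0.018 0 0 0 0 0 0.015; -0.022 0 0 0 0 0 0.015; -0.022 0 0 0 0 0 0.015; -0.022 0 0 0 0 0 0.015")

```text
clock: 6.97
position: [0.4559, -0.1493, 0.1728]
tool_rot: [3.141, 0.001, 2.793]
force: [2.6, 1.9, -1.2]
grip_width: 0.0202
finger_force: 69.4
```

```bash
cat > tq.py <<'E'
from h import *
s=observe();B=np.array([.5505,-.1837,.1777]);p=s["position"];r=p-B
F=s["force"];M=s["moment"];u=-R.from_euler("xyz",s["tool_rot"]).as_matrix()[:,0]
print("t",s["clock"],"pos",p.round(4),"r",np.linalg.norm(r[:2]).round(4),"ang",np.degrees(np.arctan2(r[1],r[0])).round(1),"baryaw",np.degrees(np.arctan2(u[1],u[0])).round(1),"F",F.round(2),"M",M.round(3),"rxF",np.cross(r,F)[2].round(3),"rxF+M",(np.cross(r,F)+M)[2].round(3),"q",s["qpos"].round(2),s["grip_width"].round(4))
E
python3 tq.py
```

```text
Traceback (most recent call last):
  File "tq.py", line 4, in <module>
    print("t",s["clock"],"pos",p.round(4),"r",np.linalg.norm(r[:2]).round(4),"ang",np.degrees(np.arctan2(r[1],r[0])).round(1),"baryaw",np.degrees(np.arctan2(u[1],u[0])).round(1),"F",F.round(2),"M",M.round(3),"rxF",np.cross(r,F)[2].round(3),"rxF+M",(np.cross(r,F)+M)[2].round(3),"q",s["qpos"].round(2),s["grip_width"].round(4))
                                                                                                                                                                                                                                                                                                             ^^^^^^^^^^^^^^^^^^^^^
AttributeError: 'float' object has no attribute 'round'
```

```bash
sed -i 's/,s\["grip_width"\].round(4)//' tq.py; python3 tq.py
```

```text
t 6.9667 pos [ 0.4559 -0.1493  0.1728] r 0.1007 ang 160.0 baryaw -20.0 F [ 2.64  1.86 -1.24] M [ 0.48  -0.616  0.318] rxF -0.267 rxF+M 0.05 q [ 0.4   0.38 -0.26  2.02  0.14  0.75  1.27]
```

Request:
send_rows(plan="-0.0001 0.0052 0 0 0 3 0.015; -0.0005 0.0105 0 0 0 6 0.015; -0.0012 0.0156 0 0 0 9 0.015; -0.0022 0.0208 0 0 0 12 0.015; -0.0034 0.0259 0 0 0 15 0.015; -0.0049 0.0309 0 0 0 18 0.015; -0.0066 0.0358 0 0 0 21 0.015; -0.0086 0.0407 0 0 0 24 0.015; -0.0086 0.0407 0 0 0 24 0.015")

```text
clock: 7.72
position: [0.479, -0.113, 0.1733]
tool_rot: [3.14, 0.002, 2.372]
force: [7.1, 1.3, -2.6]
grip_width: 0.0202
finger_force: 69.7
```

```bash
python3 tq.py
```

```text
t 7.7167 pos [ 0.479  -0.113   0.1733] r 0.1005 ang 135.3 baryaw -44.1 F [ 7.05  1.32 -2.56] M [ 0.423 -1.472  0.865] rxF -0.594 rxF+M 0.271 q [ 0.24  0.39 -0.17  2.    0.09  0.75  0.82]
```

Request:
send_rows(plan="-0.0001 0.0047 0 0 0 2 0.015; -0.0002 0.0083 0 0 0 4 0.015; -0.0005 0.0119 0 0 0 6 0.015; -0.001 0.0154 0 0 0 8 0.015; -0.001 0.0154 0 0 0 8 0.015; -0.001 0.0154 0 0 0 8 0.015")

```text
clock: 8.22
position: [0.4893, -0.1035, 0.173]
tool_rot: [3.141, 0.001, 2.235]
force: [6.5, 0.8, -0.4]
grip_width: 0.0204
finger_force: 69.7
```

```bash
python3 tq.py
```

```text
t 8.2167 pos [ 0.4893 -0.1035  0.173 ] r 0.1009 ang 127.3 baryaw -51.9 F [ 6.49  0.78 -0.42] M [ 0.325 -1.222  0.737] rxF -0.568 rxF+M 0.168 q [ 0.2   0.41 -0.14  1.98  0.08  0.76  0.68]
```

Request:
send_rows(plan="0 0.002 0 0 0 0 0.015; 0 0.004 0 0 0 0 0.015; 0 0.004 0 0 0 0 0.015; 0 0.004 0 0 0 0 0.015")

```text
clock: 8.55
position: [0.4911, -0.102, 0.1726]
tool_rot: [-3.14, -0.0, 2.233]
force: [-2.6, -4.6, -0.4]
grip_width: 0.0205
finger_force: 69.7
```

```bash
python3 tq.py
```

```text
t 8.55 pos [ 0.4911 -0.102   0.1726] r 0.1011 ang 126.0 baryaw -52.1 F [-2.62 -4.58 -0.42] M [-1.09   0.326 -0.118] rxF 0.487 rxF+M 0.369 q [ 0.19  0.41 -0.14  1.97  0.08  0.77  0.67]
```

Request:
send_rows(plan="0 0.001 0 0 0 0.6 0.015; 0 0.002 0 0 0 1.15 0.015; 0 0.002 0 0 0 1.15 0.015; 0 0.002 0 0 0 1.15 0.015", grip_force=25)

```text
clock: 8.88
position: [0.4929, -0.1006, 0.1726]
tool_rot: [-3.14, -0.0, 2.212]
force: [-2.7, -5.4, -0.4]
grip_width: 0.0203
finger_force: 69.7
```

```bash
sed -i 's/,"q",s\["qpos"\].round(2)/,"Fn",(-F@[-u[1],u[0],0]).round(2),"q7",s["qpos"][6].round(2)/' tq.py; python3 tq.py
```

```text
t 8.8833 pos [ 0.4929 -0.1006  0.1726] r 0.1011 ang 124.7 baryaw -53.2 F [-2.7  -5.43 -0.38] M [-1.216  0.413 -0.124] rxF 0.538 rxF+M 0.414 Fn 5.42 q7 0.65
```

Request:
send_rows(plan="0 0.001 0 0 0 0.5 0.018; 0 0.0015 0 0 0 0.8 0.018; 0 0.0015 0 0 0 0.8 0.018", grip_force=25)

```text
clock: 9.13
position: [0.494, -0.0997, 0.1726]
tool_rot: [-3.14, -0.0, 2.198]
force: [-2.9, -5.3, -0.4]
grip_width: 0.02
finger_force: 69.7
```

```bash
python3 tq.py
```

```text
t 9.1333 pos [ 0.494  -0.0997  0.1726] r 0.1012 ang 123.9 baryaw -54.1 F [-2.87 -5.34 -0.36] M [-1.351  0.489 -0.237] rxF 0.542 rxF+M 0.305 Fn 5.45 q7 0.64
```

Request:
send_rows(plan="0 0 0 0 0 0 0.0205; 0 0 0 0 0 0 0.0205", grip_force=25)

```text
clock: 9.3
position: [0.494, -0.0998, 0.1726]
tool_rot: [-3.14, -0.0, 2.198]
force: [-2.2, -6.3, -0.8]
grip_width: 0.0208
finger_force: 50.3
```

```bash
python3 tq.py
```

```text
t 9.3 pos [ 0.494  -0.0998  0.1726] r 0.1012 ang 124.0 baryaw -54.0 F [-2.22 -6.29 -0.81] M [-1.323  0.504 -0.178] rxF 0.542 rxF+M 0.364 Fn 5.49 q7 0.64
```

Request:
send_rows(plan="-0.006 -0.0005 0 0 0 0 0.0205; -0.012 -0.0005 0 0 0 0 0.0205; -0.018 -0.0005 0 0 0 0 0.0205; -0.024 -0.0005 0 0 0 0 0.0205; -0.028 -0.0005 0 0 0 0 0.0205; -0.028 -0.0005 0 0 0 0 0.0205", grip_force=25)

```text
clock: 9.8
position: [0.5087, -0.1208, 0.1719]
tool_rot: [-3.138, -0.005, 2.2]
force: [-9.6, 4.5, 2.9]
grip_width: 0.0205
finger_force: 50.7
```

```bash
python3 tq.py
```

```text
t 9.8 pos [ 0.5087 -0.1208  0.1719] r 0.0756 ang 123.6 baryaw -54.0 F [-9.6   4.47  2.91] M [ 0.826  1.803 -0.089] rxF 0.417 rxF+M 0.329 Fn 5.13 q7 0.68
```

Request:
send_rows(plan="0 0.0008 0 0 0 0.6 0.021; 0 0.0016 0 0 0 1.2 0.021; 0 0.0016 0 0 0 1.2 0.021")

```text
clock: 10.05
position: [0.5103, -0.1202, 0.1721]
tool_rot: [-3.139, -0.003, 2.178]
force: [-9.1, 3.7, 0.8]
grip_width: 0.0213
finger_force: 33.8
```

```bash
python3 tq.py
```

```text
t 10.05 pos [ 0.5103 -0.1202  0.1721] r 0.0751 ang 122.3 baryaw -55.2 F [-9.09  3.68  0.8 ] M [ 0.646  1.843 -0.059] rxF 0.429 rxF+M 0.371 Fn 5.36 q7 0.66
```

Request:
send_rows(plan="0.001 0.0009 0 0 0 0.7 0.021; 0.001 0.0017 0 0 0 1.3 0.021; 0.001 0.0017 0 0 0 1.3 0.021")

```text
clock: 10.3
position: [0.5115, -0.119, 0.1722]
tool_rot: [-3.139, -0.002, 2.155]
force: [-5.1, 0.7, -0.7]
grip_width: 0.0214
finger_force: 33.6
```

```bash
python3 tq.py
```

```text
t 10.3 pos [ 0.5115 -0.119   0.1722] r 0.0756 ang 121.1 baryaw -56.5 F [-5.07  0.71 -0.74] M [-0.148  1.252 -0.054] rxF 0.301 rxF+M 0.247 Fn 3.84 q7 0.64
```

Request:
send_rows(plan="0 0.0009 0 0 0 0.7 0.021; 0 0.0018 0 0 0 1.4 0.021; 0 0.0018 0 0 0 1.4 0.021")

```text
clock: 10.55
position: [0.5131, -0.118, 0.1723]
tool_rot: [-3.139, -0.002, 2.13]
force: [-5.8, -0.3, -0.4]
grip_width: 0.0211
finger_force: 33.6
```

```bash
python3 tq.py
```

```text
t 10.55 pos [ 0.5131 -0.118   0.1723] r 0.0756 ang 119.6 baryaw -57.9 F [-5.77 -0.33 -0.36] M [-0.087  1.246 -0.053] rxF 0.391 rxF+M 0.338 Fn 5.07 q7 0.61
```

Request:
send_rows(plan="0 0.001 0 0 0 0.8 0.021; 0 0.002 0 0 0 1.5 0.021; 0 0.002 0 0 0 1.5 0.021")

```text
clock: 10.8
position: [0.5148, -0.117, 0.1723]
tool_rot: [-3.139, -0.002, 2.104]
force: [-5.5, -0.3, -1.6]
grip_width: 0.0217
finger_force: 33.6
```

```bash
python3 tq.py
```

```text
t 10.8 pos [ 0.5148 -0.117   0.1723] r 0.0757 ang 118.1 baryaw -59.4 F [-5.53 -0.3  -1.61] M [-0.136  1.279 -0.067] rxF 0.38 rxF+M 0.312 Fn 4.91 q7 0.59
```

Request:
send_rows(plan="0 0.001 0 0 0 0.8 0.021; 0 0.002 0 0 0 1.5 0.021; 0 0.002 0 0 0 1.5 0.021")

```text
clock: 11.05
position: [0.5165, -0.116, 0.1722]
tool_rot: [-3.139, -0.002, 2.078]
force: [-5.6, -0.3, -1.1]
grip_width: 0.021
finger_force: 33.6
```

```bash
python3 tq.py
```

```text
t 11.05 pos [ 0.5165 -0.116   0.1722] r 0.0758 ang 116.7 baryaw -60.9 F [-5.58 -0.27 -1.07] M [-0.127  1.294 -0.064] rxF 0.388 rxF+M 0.324 Fn 5.01 q7 0.56
```

Request:
send_rows(plan="0 0.001 0 0 0 0.8 0.021; 0 0.002 0 0 0 1.5 0.021; 0 0.002 0 0 0 1.5 0.021")

```text
clock: 11.3
position: [0.5182, -0.115, 0.1722]
tool_rot: [-3.139, -0.002, 2.052]
force: [-5.2, -1.0, -1.2]
grip_width: 0.021
finger_force: 33.6
```

```bash
python3 tq.py
```

```text
t 11.3 pos [ 0.5182 -0.115   0.1722] r 0.0759 ang 115.2 baryaw -62.4 F [-5.16 -0.99 -1.24] M [-0.239  1.22  -0.134] rxF 0.386 rxF+M 0.253 Fn 5.03 q7 0.54
```

Request:
send_rows(plan="0 0.001 0 0 0 0.8 0.021; -0.0002 0.002 0 0 0 1.6 0.021; -0.0002 0.002 0 0 0 1.6 0.021")

```text
clock: 11.55
position: [0.5201, -0.1141, 0.1722]
tool_rot: [-3.139, -0.002, 2.024]
force: [-4.9, 0.2, -1.2]
grip_width: 0.0213
finger_force: 33.6
```

```bash
python3 tq.py
```

```text
t 11.55 pos [ 0.5201 -0.1141  0.1722] r 0.0759 ang 113.6 baryaw -64.0 F [-4.92  0.21 -1.19] M [ 0.003  1.344 -0.077] rxF 0.336 rxF+M 0.259 Fn 4.33 q7 0.51
```

Request:
send_rows(plan="0 0.0011 0 0 0 0.8 0.021; -0.0001 0.0021 0 0 0 1.6 0.021; -0.0001 0.0021 0 0 0 1.6 0.021")

```text
clock: 11.8
position: [0.522, -0.1132, 0.1722]
tool_rot: [-3.139, -0.002, 1.996]
force: [-6.2, 0.1, -1.2]
grip_width: 0.0212
finger_force: 33.6
```

```bash
python3 tq.py
```

```text
t 11.8 pos [ 0.522  -0.1132  0.1722] r 0.076 ang 112.0 baryaw -65.6 F [-6.16  0.07 -1.25] M [ 0.044  1.291 -0.073] rxF 0.432 rxF+M 0.36 Fn 5.58 q7 0.49
```

Request:
send_rows(plan="0 0.0011 0 0 0 0.8 0.021; -0.0001 0.0021 0 0 0 1.6 0.021; -0.0001 0.0021 0 0 0 1.6 0.021")

```text
clock: 12.05
position: [0.5239, -0.1124, 0.1722]
tool_rot: [-3.139, -0.002, 1.968]
force: [-5.4, 0.6, -1.0]
grip_width: 0.0211
finger_force: 33.6
```

```bash
python3 tq.py
```

```text
t 12.05 pos [ 0.5239 -0.1124  0.1722] r 0.0761 ang 110.4 baryaw -67.2 F [-5.36  0.62 -1.  ] M [ 0.101  1.339 -0.102] rxF 0.365 rxF+M 0.264 Fn 4.7 q7 0.46
```

Request:
send_rows(plan="0 0.0011 0 0 0 0.8 0.021; -0.0001 0.0021 0 0 0 1.6 0.021; -0.0001 0.0021 0 0 0 1.6 0.021")

```text
clock: 12.3
position: [0.5259, -0.1117, 0.1722]
tool_rot: [-3.139, -0.002, 1.94]
force: [-6.5, 2.4, -0.3]
grip_width: 0.0209
finger_force: 33.6
```

```bash
python3 tq.py
```

```text
t 12.3 pos [ 0.5259 -0.1117  0.1722] r 0.0761 ang 108.9 baryaw -68.8 F [-6.48  2.35 -0.31] M [ 0.168  1.398 -0.07 ] rxF 0.409 rxF+M 0.339 Fn 5.2 q7 0.44
```

Request:
send_rows(plan="0.0002 0.0011 0 0 0 0.8 0.021; 0.0002 0.0021 0 0 0 1.6 0.021; 0.0002 0.0021 0 0 0 1.6 0.021")

```text
clock: 12.55
position: [0.5278, -0.1109, 0.1722]
tool_rot: [-3.139, -0.002, 1.912]
force: [-6.1, -0.5, -1.6]
grip_width: 0.021
finger_force: 33.6
```

```bash
python3 tq.py
```

```text
t 12.55 pos [ 0.5278 -0.1109  0.1722] r 0.0763 ang 107.3 baryaw -70.4 F [-6.09 -0.49 -1.62] M [-0.057  1.304 -0.117] rxF 0.455 rxF+M 0.338 Fn 5.9 q7 0.41
```

Request:
send_rows(plan="0 0.0011 0 0 0 0.8 0.021; 0 0.0021 0 0 0 1.6 0.021; 0 0.0021 0 0 0 1.6 0.021")

```text
clock: 12.8
position: [0.5298, -0.1102, 0.1722]
tool_rot: [-3.139, -0.001, 1.884]
force: [-5.3, 1.0, -2.8]
grip_width: 0.0211
finger_force: 33.6
```

```bash
python3 tq.py
```

```text
t 12.8 pos [ 0.5298 -0.1102  0.1722] r 0.0764 ang 105.7 baryaw -72.0 F [-5.26  1.   -2.78] M [-0.05   1.346 -0.1  ] rxF 0.366 rxF+M 0.267 Fn 4.7 q7 0.38
```

Request:
send_rows(plan="0 0.0011 0 0 0 0.8 0.021; 0 0.0022 0 0 0 1.7 0.021; 0 0.0022 0 0 0 1.7 0.021")

```text
clock: 13.05
position: [0.5319, -0.1095, 0.1722]
tool_rot: [-3.139, -0.001, 1.854]
force: [-5.5, 0.2, -2.3]
grip_width: 0.021
finger_force: 33.6
```

```bash
python3 tq.py
```

```text
t 13.05 pos [ 0.5319 -0.1095  0.1722] r 0.0765 ang 104.1 baryaw -73.8 F [-5.5   0.22 -2.33] M [-0.097  1.267 -0.082] rxF 0.404 rxF+M 0.322 Fn 5.22 q7 0.36
```

Request:
send_rows(plan="0 0.0011 0 0 0 0.8 0.021; 0 0.0022 0 0 0 1.7 0.021; 0 0.0022 0 0 0 1.7 0.021")

```text
clock: 13.3
position: [0.5341, -0.1089, 0.1722]
tool_rot: [-3.139, -0.001, 1.825]
force: [-5.7, 0.1, -1.8]
grip_width: 0.0212
finger_force: 33.6
```

```bash
python3 tq.py
```

```text
t 13.3 pos [ 0.5341 -0.1089  0.1722] r 0.0766 ang 102.4 baryaw -75.5 F [-5.7   0.09 -1.75] M [-0.093  1.267 -0.11 ] rxF 0.425 rxF+M 0.315 Fn 5.49 q7 0.33
```

Request:
send_rows(plan="0 0.0011 0 0 0 0.8 0.021; 0 0.0022 0 0 0 1.7 0.021; 0 0.0022 0 0 0 1.7 0.021")

```text
clock: 13.55
position: [0.5362, -0.1084, 0.1722]
tool_rot: [-3.139, -0.001, 1.795]
force: [-6.2, -0.9, -2.5]
grip_width: 0.0213
finger_force: 33.5
```

```bash
python3 tq.py
```

```text
t 13.55 pos [ 0.5362 -0.1084  0.1722] r 0.0766 ang 100.8 baryaw -77.2 F [-6.23 -0.86 -2.5 ] M [-0.181  1.324 -0.068] rxF 0.482 rxF+M 0.414 Fn 6.27 q7 0.3
```

Request:
send_rows(plan="0 0.0008 0 0 0 0.6 0.021; 0 0.0016 0 0 0 1.2 0.021; 0 0.0016 0 0 0 1.2 0.021")

```text
clock: 13.8
position: [0.5376, -0.1081, 0.1721]
tool_rot: [-3.138, -0.001, 1.775]
force: [-6.2, -0.5, -2.2]
grip_width: 0.0209
finger_force: 33.6
```

```bash
python3 tq.py
```

```text
t 13.8 pos [ 0.5376 -0.1081  0.1721] r 0.0767 ang 99.7 baryaw -78.3 F [-6.18 -0.54 -2.19] M [-0.155  1.409  0.053] rxF 0.474 rxF+M 0.527 Fn 6.16 q7 0.29
```

Request:
send_rows(plan="0 0.0007 0 0 0 0.5 0.021; 0 0.0007 0 0 0 0.5 0.021; 0 0.0007 0 0 0 0.5 0.021")

```text
clock: 14.05
position: [0.5382, -0.108, 0.1722]
tool_rot: [-3.138, -0.001, 1.766]
force: [-6.3, 0.1, -1.8]
grip_width: 0.0209
finger_force: 33.6
```

```bash
python3 tq.py
```

```text
t 14.05 pos [ 0.5382 -0.108   0.1722] r 0.0767 ang 99.3 baryaw -78.8 F [-6.31  0.14 -1.77] M [-0.182  1.438  0.022] rxF 0.476 rxF+M 0.498 Fn 6.16 q7 0.28
```

Request:
send_rows(plan="0 0.0011 0 0 0 0.8 0.021; 0 0.0011 0 0 0 0.8 0.021; 0 0.0011 0 0 0 0.8 0.021")

```text
clock: 14.3
position: [0.5391, -0.1078, 0.1721]
tool_rot: [-3.138, -0.001, 1.753]
force: [-6.6, -0.2, -0.8]
grip_width: 0.0216
finger_force: 33.6
```

```bash
python3 tq.py
```

```text
t 14.3 pos [ 0.5391 -0.1078  0.1721] r 0.0768 ang 98.5 baryaw -79.6 F [-6.62 -0.18 -0.83] M [-0.289  1.581  0.151] rxF 0.504 rxF+M 0.655 Fn 6.54 q7 0.27
```

Request:
send_rows(plan="0 0.0008 0 0 0 0.4 0.021; 0 0.0014 0 0 0 0.8 0.021; 0 0.0014 0 0 0 0.8 0.021")

```text
clock: 14.55
position: [0.5402, -0.1076, 0.172]
tool_rot: [-3.137, -0.001, 1.738]
force: [-9.1, -1.1, -1.4]
grip_width: 0.0214
finger_force: 33.6
```

```bash
python3 tq.py
```

```text
t 14.55 pos [ 0.5402 -0.1076  0.172 ] r 0.0768 ang 97.7 baryaw -80.4 F [-9.08 -1.07 -1.36] M [-0.257  1.887  0.156] rxF 0.702 rxF+M 0.858 Fn 9.13 q7 0.25
```

Request:
send_rows(plan="0 0.0008 0 0 0 0.4 0.021; 0 0.0017 0 0 0 0.9 0.021; 0 0.0017 0 0 0 0.9 0.021")

```text
clock: 14.8
position: [0.5416, -0.1073, 0.1719]
tool_rot: [-3.137, -0.001, 1.722]
force: [-11.9, -0.9, -1.2]
grip_width: 0.0209
finger_force: 33.7
```

```bash
python3 tq.py; sleep 0.1; python3 tq.py
```

```text
t 14.8 pos [ 0.5416 -0.1073  0.1719] r 0.0769 ang 96.6 baryaw -81.3 F [-11.91  -0.95  -1.22] M [-0.345  2.31   0.121] rxF 0.918 rxF+M 1.038 Fn 11.91 q7 0.24
t 14.8 pos [ 0.5416 -0.1073  0.1719] r 0.0769 ang 96.6 baryaw -81.3 F [-11.91  -0.95  -1.22] M [-0.345  2.31   0.121] rxF 0.918 rxF+M 1.038 Fn 11.91 q7 0.24
```

Request:
send_rows(plan="0 0.0008 0 0 0 0.3 0.021; 0 0.0008 0 0 0 0.3 0.021; 0 0.0008 0 0 0 0.3 0.021; 0 0.0008 0 0 0 0.3 0.021")

```text
clock: 15.13
position: [0.5421, -0.1073, 0.1719]
tool_rot: [-3.136, -0.001, 1.717]
force: [-11.7, -0.4, -0.5]
grip_width: 0.0211
finger_force: 33.7
```

```bash
python3 tq.py
```

```text
t 15.1333 pos [ 0.5421 -0.1073  0.1719] r 0.0769 ang 96.3 baryaw -81.6 F [-11.71  -0.43  -0.53] M [-0.334  2.606  0.065] rxF 0.899 rxF+M 0.964 Fn 11.65 q7 0.23
```

Request:
send_rows(plan="0 0.0009 0 0 0 0.4 0.021; 0 0.0009 0 0 0 0.4 0.021; 0 0.0009 0 0 0 0.4 0.021; 0 0.0009 0 0 0 0.4 0.021")

```text
clock: 15.47
position: [0.5427, -0.1072, 0.1718]
tool_rot: [-3.136, -0.001, 1.71]
force: [-13.1, -0.4, 0.1]
grip_width: 0.021
finger_force: 33.7
```

```bash
python3 tq.py
```

```text
t 15.4667 pos [ 0.5427 -0.1072  0.1718] r 0.0769 ang 95.8 baryaw -82.0 F [-13.09  -0.36   0.08] M [-0.364  2.889  0.005] rxF 1.004 rxF+M 1.009 Fn 13.01 q7 0.23
```

Request:
send_rows(plan="0 0.0008 0 0 0 0.4 0.021; 0 0.0008 0 0 0 0.4 0.021; 0 0.0008 0 0 0 0.4 0.021")

```text
clock: 15.72
position: [0.5433, -0.1071, 0.1717]
tool_rot: [-3.135, -0.001, 1.703]
force: [-15.7, -1.2, 0.5]
grip_width: 0.0209
finger_force: 33.8
```

```bash
python3 tq.py
```

```text
t 15.7167 pos [ 0.5433 -0.1071  0.1717] r 0.0769 ang 95.4 baryaw -82.4 F [-15.73  -1.19   0.53] M [-0.487  3.216  0.023] rxF 1.213 rxF+M 1.237 Fn 15.75 q7 0.22
```

Request:
send_rows(plan="0 -0.0015 0 0 0 -1 0.02; 0 -0.004 0 0 0 -3 0.02; -0.0003 -0.007 0 0 0 -5 0.015; -0.0006 -0.01 0 0 0 -7 0.015; -0.001 -0.0135 0 0 0 -9 0.015; -0.001 -0.0135 0 0 0 -9 0.015; -0.001 -0.0135 0 0 0 -9 0.015; -0.001 -0.0135 0 0 0 -9 0.015", grip_force=60)

```text
clock: 16.38
position: [0.5321, -0.1097, 0.1724]
tool_rot: [-3.139, -0.001, 1.86]
force: [-6.2, -0.7, -0.5]
grip_width: 0.0206
finger_force: 59.5
```

```bash
python3 tq.py
```

```text
t 16.3833 pos [ 0.5321 -0.1097  0.1724] r 0.0763 ang 104.0 baryaw -73.5 F [-6.25 -0.71 -0.49] M [-0.172  1.443 -0.288] rxF 0.475 rxF+M 0.188 Fn 6.19 q7 0.36
```

Request:
send_rows(plan="0 -0.002 0 0 0 0 0.015; 0 -0.002 0 0 0 0 0.015; 0 -0.002 0 0 0 0 0.015")

```text
clock: 16.63
position: [0.5312, -0.11, 0.1727]
tool_rot: [-3.142, -0.0, 1.861]
force: [-0.3, 1.8, -3.5]
grip_width: 0.0203
finger_force: 59.4
```

```bash
python3 tq.py
```

```text
t 16.6333 pos [ 0.5312 -0.11    0.1727] r 0.0762 ang 104.7 baryaw -73.4 F [-0.25  1.78 -3.5 ] M [0.262 0.362 0.015] rxF -0.016 rxF+M -0.001 Fn -0.27 q7 0.36
```

Unloaded. Drawing the bar out along its axis.

Request:
send_rows(plan="0.01 0 0 0 0 0 0.015; 0.02 0 0 0 0 0 0.015; 0.03 0 0 0 0 0 0.015; 0.03 0 0 0 0 0 0.015; 0.03 0 0 0 0 0 0.015")

```text
clock: 17.05
position: [0.5223, -0.0803, 0.1728]
tool_rot: [-3.141, -0.001, 1.862]
force: [-2.3, 4.2, -1.2]
grip_width: 0.0206
finger_force: 59.6
```

```bash
python3 tq.py
```

```text
t 17.05 pos [ 0.5223 -0.0803  0.1728] r 0.1072 ang 105.2 baryaw -73.3 F [-2.33  4.16 -1.16] M [ 0.975  0.635 -0.106] rxF 0.124 rxF+M 0.018 Fn 1.04 q7 0.31
```

Request:
send_rows(plan="0.012 0 0 0 0 0 0.015; 0.024 0 0 0 0 0 0.015; 0.036 0 0 0 0 0 0.015; 0.05 0 0 0 0 0 0.015; 0.07 0 0 0 0 0 0.015; 0.08 0 0 0 0 0 0.015; 0.08 0 0 0 0 0 0.015; 0.08 0 0 0 0 0 0.015")

```text
clock: 17.72
position: [0.4997, -0.0043, 0.173]
tool_rot: [3.141, 0.0, 1.863]
force: [0.2, -0.3, -1.5]
grip_width: 0.0204
finger_force: 59.6
```

```bash
python3 tq.py
```

```text
t 17.7167 pos [ 0.4997 -0.0043  0.173 ] r 0.1864 ang 105.8 baryaw -73.3 F [ 0.22 -0.33 -1.51] M [-0.069 -0.009 -0.004] rxF -0.023 rxF+M -0.027 Fn -0.12 q7 0.15
```

Request:
send_rows(plan="0.033 -0.004 0.01 0 0 2.2 0.015; 0.066 -0.008 0.03 0 0 4.4 0.015; 0.099 -0.011 0.05 0 0 6.7 0.015; 0.099 -0.011 0.08 0 0 6.7 0.015; 0.099 -0.011 0.11 0 0 6.7 0.015; 0.099 -0.011 0.135 0 0 6.7 0.015; 0.099 -0.011 0.145 0 0 6.7 0.015; 0.099 -0.011 0.145 0 0 6.7 0.015; 0.099 -0.011 0.145 0 0 6.7 0.015")

```text
clock: 18.47
position: [0.461, 0.0863, 0.0282]
tool_rot: [-3.141, 0.0, 1.744]
force: [0.3, 0.5, -0.5]
grip_width: 0.0202
finger_force: 59.5
```

Request:
send_rows(plan="0 0 0.008 0 0 0 0.015; 0 0 0.014 0 0 0 0.015; 0 0 0.019 0 0 0 0.015; 0 0 0.021 0 0 0 0.015; 0 0 0.021 0 0 0 0.015; 0 0 0.021 0 0 0 0.015")

```text
clock: 18.97
position: [0.4608, 0.0868, 0.0069]
tool_rot: [-3.142, 0.0, 1.744]
force: [0.3, 0.3, -1.5]
grip_width: 0.0204
finger_force: 59.6
```

```bash
python3 - <<'E'
from h import *
s=observe();print(s["position"],s["force"],s["moment"],s["tool_rot"])
g=imaging.grab_frame("side");f=imaging.grab_frame("scene")
cv2.imwrite("pics/lay.png",np.hstack([cv2.resize(f["color"][180:240,210:290,::-1],(400,300),interpolation=2),cv2.resize(g["color"][180:255,200:300,::-1],(400,300),interpolation=2)]))
E
```

```text
[0.46076683 0.08681642 0.00687458] [ 0.30292993  0.30418538 -1.50428907] [ 0.01909865  0.00915086 -0.02567803] [-3.14159200e+00  3.58292053e-05  1.74444277e+00]
```

Request:
send_rows(plan="0 0 0.001 0 0 0 0.015; 0 0 0.0017 0 0 0 0.015; 0 0 0.0017 0 0 0 0.022; 0 0 0.0017 0 0 0 0.026; 0 0 0.0017 0 0 0 0.04; 0 0 0.0017 0 0 0 0.05; 0 0 0.0017 0 0 0 0.05; 0 0 -0.02 0 0 0 0.05; 0 0 -0.06 0 0 0 0.05; 0 0 -0.1 0 0 0 0.05")

```text
clock: 19.9
position: [0.4597, 0.0866, 0.1073]
tool_rot: [-3.139, 0.0, 1.745]
force: [0.6, 0.9, 0.7]
grip_width: 0.0501
finger_force: 0.0
```

Request:
send_rows(plan="0 0 -0.04 0 0 0 0.05; 0 0 -0.08 0 0 0 0.05; 0 0 -0.1 0 0 0 0.05; 0 0 -0.1 0 0 0 0.05; 0 0 -0.1 0 0 0 0.05; 0 0 -0.1 0 0 0 0.05")

```text
clock: 20.4
position: [0.4603, 0.0867, 0.2062]
tool_rot: [-3.141, 0.0, 1.744]
force: [0.6, -0.6, -0.3]
grip_width: 0.05
finger_force: 0.0
```

```bash
python3 - <<'E'
from h import *
s=observe();print(s["position"],s["force"],s["clock"])
g=imaging.grab_frame("side");f=imaging.grab_frame("scene")
cv2.imwrite("pics/fin.png",np.hstack([cv2.resize(f["color"][180:270,210:330,::-1],(400,300),interpolation=2),cv2.resize(g["color"][180:270,205:325,::-1],(400,300),interpolation=2)]))
E
```

```text
[0.46034084 0.08672532 0.20624626] [ 0.64274803 -0.60091992 -0.28122384] 20.4
```

View pics/fin.png

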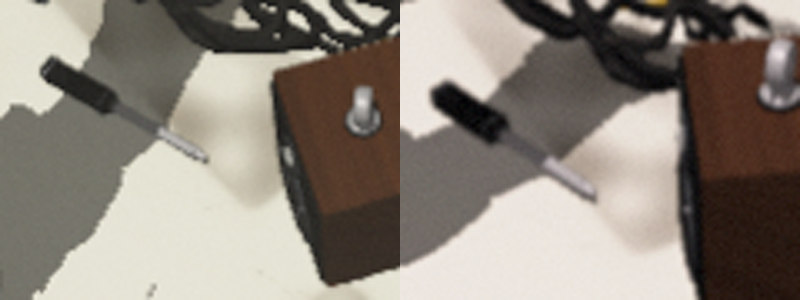

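The bar lies flat on the bench, handle at (80,85) and tip at (205,158) in the left view. It is clear of the speaker, and the eye is standing turned at (362,110).

```bash
python3 -c "
from workcell import bot
print(bot.job_done())"
```

```text
the job is handed in; nothing more can be done
None
```

The eye is seated and snug at a measured peak of about 1.24 N m (window 0.9–1.4). The bar was drawn out with almost no torque on the eye and laid flat on the bench clear of the loudspeaker. I kept the arm away from the other things, and the job was handed in at about 20 s.

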